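# Open the stuck ball-bearing jar in the bench clamp

### The arm

A 7-joint arm with a two-finger parallel gripper is mounted at the origin on the work surface. World frame = base frame: x ahead of the robot, y to its left, z up, the work surface at z = 0. Lengths are in m, angles in rad, forces in N, time in s.
With the tool pointing down it reaches from about 0.425 to 0.95 m from the base axis. Payload 4.7 kg.
Tool frame: the origin (TCP) lies on the mounting face of the last link; the fingertips stand robot.tips_ahead ahead of it and the grasp point (between the pads) lies 164 mm ahead of it (robot.tips_ahead is the distance from the TCP to the fingertips, in m); z points along the fingers, y is the direction in which the jaws open and shut (so a half turn about z gives the same grasp; the last joint's range is limited). The gripper opens to 87 mm and grips with 3 to 60 N. Pads are 19 mm wide; open, the fingers measure 117 mm over their backs; the gripper's body (75 mm by 190 mm) begins 51 mm behind the grasp point.
Start: joints at [1.193, 0.469, -0.049, 1.532, 0.024, 1.141, -0.082], TCP at [0.231, -0.634, 0.405] pointing down, gripper open.
Joint ranges: [-2.59, 2.59], [-0.33, 1.99], [-1.39, 1.29], [0.1, 2.45], [-1.04, 4.18], [0.21, 1.99], [-2.66, 2.66]. Speed limits (rad/s): [2.57, 2.57, 3.14, 3.14, 3.14, 3.14, 3.14].

### API

Orientations are given as a rotation vector (axis times angle).
In Python, from rig import monitor, cams, hand_in, robot gives the robot as it stands.
- The arm moves only by the tool servo_tool, never from a script. Its argument "increments" is a list of rows, each an object of numbers: "dx", "dy", "dz": the shift along the tool's x, y, z in mm; "spin": the turn about the tool's z in rad. A call has 1 to 8 rows; each row is the pose to reach, as a shift and turn from the pose commanded when the call began, along the tool's axes at that moment; what a row does not reach only later rows make up. A row lasts 1/12 s, in which the tool goes at most 41.7 mm and 7.16 degrees, less where a joint would pass 70% of its speed; a pose out of reach is approached as far as the arm can. A call with a gripper value outside its range is refused whole. "grip" is the opening, from -1 (shut) to 1 (fully open), set as the call begins (left out, the last holds). The fingers move at their own pace and stop on an object; the grip force is fixed at half the most. Time passes only in rows, so rows that repeat a pose let the fingers close. It gives the time, the measured TCP pose, the force and the opening at its end, in the units of the state.
- monitor.sense(): the state, without advancing time (a new reading comes with each control period).
- cams.snapshot(name): name is "scene" or "side" or "wrist"; returns the picture (384x512x3 uint8, red, green, blue); there is no depth.
- cams.camera_info(name): a dict with "fx", "fy", "cx", "cy" (pixels), "distortion" ([k1, k2, p1, p2, k3] as OpenCV has them; the pictures are not rectified), "extrinsics" (4x4, takes a point from camera to world coordinates); the wrist camera has in their place "tool_from_camera" (4x4, takes a point from camera to tool coordinates, whose origin is the TCP and whose axes are the flange's). Camera axes: x right, y down, z forward; pixel columns grow to the right and rows downward; lengths in m; the calibration is good to about 2 mm. A picture is of the moment at which its call begins: read the wrist's pose just before it. camera_info takes no time and is no camera call.
- hand_in(): hands the job in, once; it reports no verdict.
The state is a dict: "t": time; "joints": joint angles; "joint_vel": joint speeds; "tau": joint torques, N m; "tool_pos": TCP position; "orientation": TCP orientation; "ft_force": force on the tool from outside, world axes, zero at the start; "moment": the same for the moment, N m; "grip_width": finger opening in m.
Only numpy, scipy, OpenCV 4.12 (cv2) and the standard library are available. Lean on these libraries where they do the work, as an engineer would, in place of code of your own. Each camera call takes 0.05 s, during which the arm holds its last target.

### The job

Turn the clamp's black knob clockwise until its white pointer stands at the red index mark, so that the square jar is braced between the jaws, and let go of the knob. Then take the tight orange cap, unscrew it anticlockwise until its thread lets go, and lift it straight up to hold it level just above the jar, about 3 cm clear; finish still holding the cap there. Do not turn the knob well past the mark, do not twist the jar round, tip it or pull it up, and leave the other parts on the counter where they are.

Things in the scene. Friction and masses are not known exactly. Their poses are not given: they have to be found in the camera images.
- clamp: Jar clamp fixed to the counter: base plate 90 x 235 x 10 mm, long side along y. Origin at the plate's underside, z up. At the +y end a fixed grey jaw (inner face y = +80 mm, top z = 44 mm); at the -y end a grey housing 84 x 80 mm, top z = 46 mm, with the knob on it (axis x = 0, y = -75 mm). The jar stands loose on the plate at about y = +52 mm between the fixed jaw and a rubber pad on the knob's side.
- pad_face (a point): Middle of the face of the rubber pad (56 x 28 mm, top 41 mm above the counter), which moves 9 mm towards the fixed jaw per rad of the knob. It slides the jar up to the fixed jaw (jar centre then at the clamp's y = +55 mm), meets it at a knob angle of about 1.0 and then presses on springs, about 14 N at the mark.
- index_mark (a point): The red index mark, a 15 x 6 mm stripe on the housing's top, 33 mm from the knob's axis on the clamp's -x side.
- knob_grip (a point): Black knob, axis vertical: a disc 48 mm across with an upright grip bar on it, 44 mm long, 14 mm thick, top 88 mm above the counter. This point is on the axis 76 mm above the counter, at the height to grip: 12 mm below the bar's top, 22 mm above the disc. Its x axis points along the bar to the end with the white pointer line; grip across the 14 mm thickness.
- clamp_knob (a joint): Knob angle in rad, growing clockwise seen from above; starts between 0 and 0.3. At 1.40 the pointer is exactly at the red mark (0.15 rad either way is good). Friction (0.22 N m) keeps it where it is left; turning takes up to 0.45 N m. More than 0.3 rad past the mark is overtightening and fails.
- jar: Square clear glass jar holding steel balls: body 50 x 50 x 44 mm, above it a round neck 25 mm across up to 76 mm; loose, 0.24 to 0.39 kg. Origin at the centre of its underside, z up, x and y normal to its flats. At the start it is within 0.04 rad of square to the jaws, its x along the clamp's x.
- cap_center (a point): Centre of the orange screw cap, a 16-sided drum 45 mm across, 26 mm high, 24 to 42 g; the point is 13 mm above its lower edge. Screwed on, it is 71 mm above the jar's underside, with 14 mm of air between the cap's lower edge and the jar's 50 mm wide shoulder. Its x axis points along the black stripe on its top and lies between -0.1 and +0.15 rad anticlockwise of the jar's x.
- thread (a point): On the neck's axis, 68 mm above the jar's underside. Two lugs in the cap sit under two short ridges; a springy liner (9 N) makes it tight (about 0.2 N m: it twists an unclamped jar round until it jams in the jaws). Turned anticlockwise, the cap is free once its x is 1.0 to 1.9 rad past the jar's x. It may rise 2 mm meanwhile, or be turned at constant height. Pulled sooner, it lifts the jar.
- escapement_wheel: Bystander: brass toothed wheel 56 mm across, 12 mm high, lying flat. Origin under its centre.
- side_panel: Bystander: green enamelled panel 160 x 90 x 6 mm lying flat (long side along its x). Origin under its centre.
- platen_knob: Bystander: black bakelite knob 40 mm across, 26 mm high. Origin under its centre.
- spool: Bystander: ribbon spool 52 mm across, 16 mm high, lying flat. Origin under its centre.
- screwdriver: Bystander: screwdriver 170 mm long lying along its x, handle towards -x.
Mind the look-alikes: they are no part of the job. There is more than one size of the part that bears cap_center; the job needs the largest.

How it is judged:
By the outcome, as a careful person would: the job done as asked, in the order asked, and still so for the second after the job is handed in, while the arm keeps its last pose, push and grip.
It also fails if it takes over 51 s, if anything falls off the work surface, if the arm or the gripper's body presses on something with over 40 N, if the wrist force passes 120 N, or if a joint passes its speed limit or range.

## Working session

There is one attempt and no reset: what is moved stays moved. The work goes in short steps, Python scripts to look and compute and a tool call to move; the robot and the scene stay as the last step left them, time stands still between calls to the robot, and variables do not carry over. Pictures are saved under pics/ and viewed, and the job is handed in when it is done.

Besides the shell and the picture viewer there is one more tool, called after "Request:" as name([rows], argument=value, ...), one row to a line, values as JSON. servo_tool: Moves the arm, as the interface text tells. Its arguments: {"type":"object","properties":{"increments":{"type":"array"},"grip":{"type":"number"}},"required":["increments"]}

```bash
mkdir -p pics; ls; python3 - <<'E'
from rig import monitor,cams,robot
import cv2
print(robot.tips_ahead); s=monitor.sense(); print(s)
for n in ["scene","side","wrist"]:
    i=cams.snapshot(n); cv2.imwrite(f"pics/a_{n}.png",i[:,:,::-1]); print(n,cams.camera_info(n))
E
```

```text
pics
0.1822
{'t': 0.0, 'joints': array([ 1.1931038 ,  0.46945959, -0.04857561,  1.53368641,  0.02411746,
        1.14100094, -0.08230578]), 'joint_vel': array([-0.00028714,  0.00111202,  0.00090593, -0.00147884, -0.0008343 ,
        0.00059159,  0.0018511 ]), 'tau': array([-1.07985263e-04, -5.07974017e+01, -8.11580638e-02, -2.36155343e+01,
       -6.14497717e-02,  3.80205677e-02,  2.05623487e-04]), 'tool_pos': array([ 0.23061839, -0.63412585,  0.40368998]), 'orientation': array([-3.09204495e+00, -5.44800315e-01,  6.85133649e-04]), 'ft_force': array([ 0.40415371, -0.33676533, -0.42064736]), 'moment': array([-0.00160695, -0.02568976, -0.04724417]), 'grip_width': 0.0869148905540202}
scene {'fx': 351.6842867314148, 'fy': 351.6842867314148, 'cx': 257.09528733422644, 'cy': 189.54416822167533, 'distortion': array([0.00618495, 0.        , 0.        , 0.        , 0.        ]), 'extrinsics': array([[-0.71219871,  0.50576489, -0.48680065,  1.0840588 ],
       [ 0.70169502,  0.53260771, -0.47323686,  0.43234281],
       [ 0.01992719, -0.67862427, -0.73421523,  0.78109481],
       [ 0.        ,  
[... 348 characters left out ...]
8981,  0.77518816],
       [-0.02222476, -0.86172048, -0.50689632,  0.66051651],
       [ 0.        ,  0.        ,  0.        ,  1.        ]])}
wrist {'fx': 329.777719915584, 'fy': 329.777719915584, 'cx': 253.29104736656524, 'cy': 191.07070835370888, 'distortion': array([-0.00295866,  0.        ,  0.        ,  0.        ,  0.        ]), 'tool_from_camera': array([[ 6.63021894e-04, -9.69793802e-01, -2.43925281e-01,
         6.59788892e-02],
       [ 9.99999777e-01,  6.24794842e-04,  2.34086360e-04,
         2.44940628e-03],
       [-7.46122434e-05, -2.43925382e-01,  9.69794000e-01,
         1.98998225e-02],
       [ 0.00000000e+00,  0.00000000e+00,  0.00000000e+00,
         1.00000000e+00]])}
```

View pics/a_scene.png

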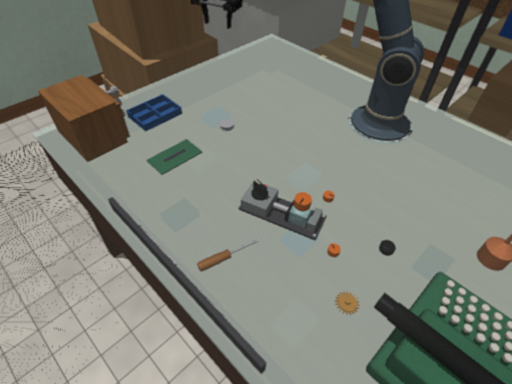

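View pics/a_side.png

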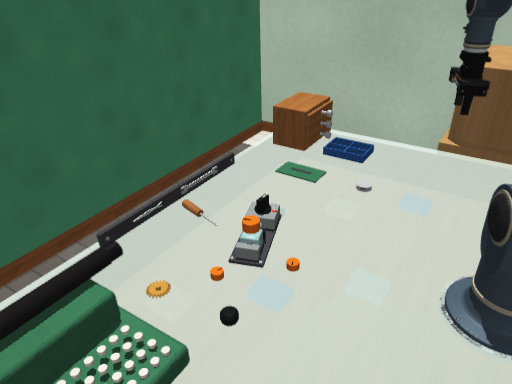

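View pics/a_wrist.png

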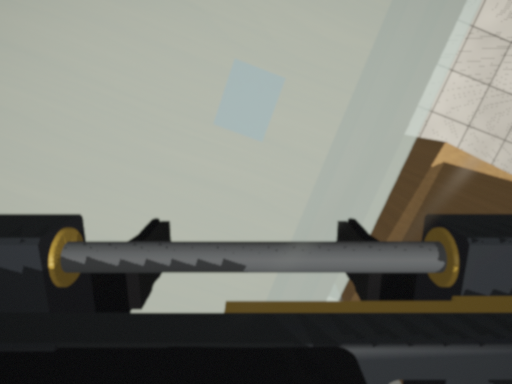

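The scene picture shows the clamp near (283,208). Orange candidates are the cap on the jar at (303,201), loose small caps at (328,196) and (334,250), and a pot at (495,253). Black knob candidates are the clamp knob at (260,189) and a loose one at (388,247). I choose the cap on the jar and the knob on the clamp, and will check both in enlarged crops.

```bash
python3 - <<'E'
import cv2
i=cv2.imread("pics/a_scene.png"); cv2.imwrite("pics/a_sc.png",cv2.resize(i[165:255,230:350],None,fx=6.6,fy=6.6,interpolation=cv2.INTER_CUBIC))
i=cv2.imread("pics/a_side.png"); cv2.imwrite("pics/a_si.png",cv2.resize(i[185:285,205:310],None,fx=6,fy=6,interpolation=cv2.INTER_CUBIC))
E
```

```text
(no output)
```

View pics/a_sc.png

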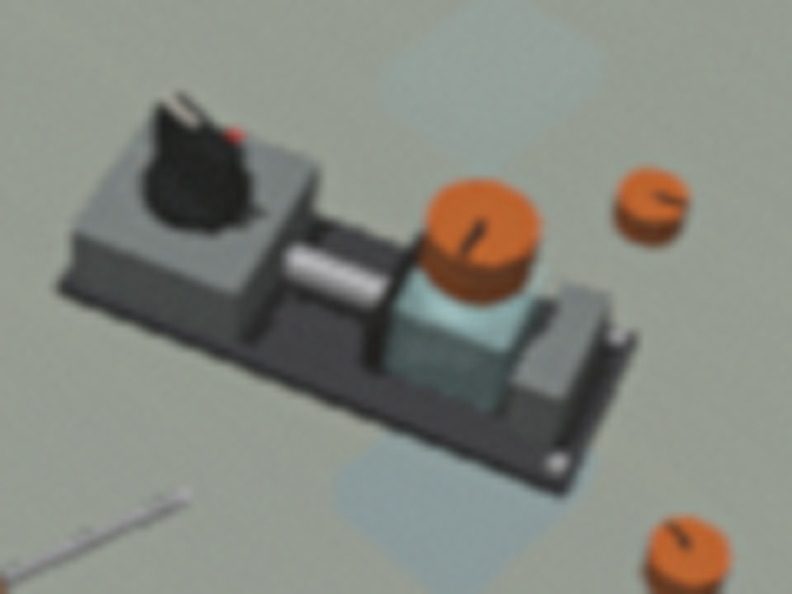

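View pics/a_si.png

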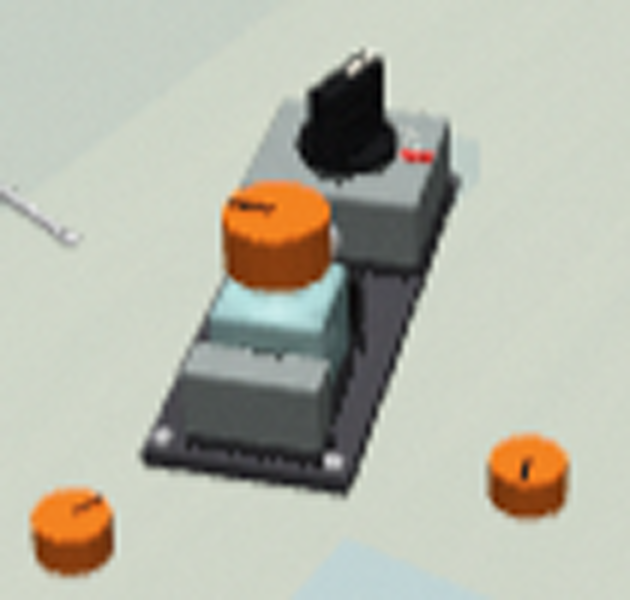

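The largest cap sits on the jar: scene (303,198), side (251,220). The knob's pointer and red mark are visible on the housing. I'll fit the clamp pose to both views.

```bash
cat > h.py <<'E'
import numpy as np,cv2
from rig import cams,monitor
from scipy.spatial.transform import Rotation as R
from scipy.optimize import least_squares
def cam(n,s=None):
    c=cams.camera_info(n)
    K=np.array([[c['fx'],0,c['cx']],[0,c['fy'],c['cy']],[0,0,1.]])
    if n=='wrist':
        T=np.eye(4);T[:3,:3]=R.from_rotvec(s['orientation']).as_matrix();T[:3,3]=s['tool_pos'];E=T@c['tool_from_camera']
    else:E=c['extrinsics']
    return K,np.array(c['distortion']),E
def proj(P,n,s=None):
    K,d,E=cam(n,s);W=np.linalg.inv(E)
    return cv2.projectPoints(np.atleast_2d(np.array(P,float)),cv2.Rodrigues(W[:3,:3])[0],W[:3,3],K,d)[0][:,0]
def ray(px,n,z,s=None):
    K,d,E=cam(n,s);u=cv2.undistortPoints(np.array([[px]],float),K,d)[0,0]
    v=E[:3,:3]@[u[0],u[1],1];return E[:3,3]+v*(z-E[2,3])/v[2]
def C(p,q):
    c,s=np.cos(p[2]),np.sin(p[2]);q=np.atleast_2d(q)
    return np.c_[p[0]+c*q[:,0]-s*q[:,1],p[1]+s*q[:,0]+c*q[:,1],q[:,2]]
E
python3 - <<'E'
from h import *
sc=lambda a,b:(230+a/6.6,165+b/6.6); si=lambda a,b:(205+a/6,185+b/6)
print("cap",ray(sc(483,221),'scene',.094),ray(si(277,213),'side',.094))
obs=[('scene',sc(563,495),None),('scene',sc(635,335),None),('scene',sc(60,290),None),('side',si(145,462),None),('side',si(350,495),None),('side',si(417,157),None),('scene',sc(236,136),None)]
for n,p,_ in obs: print(n,ray(p,n,0.0),ray(p,n,.046))
E
```

```text
cap [0.56357816 0.09491784 0.094     ] [0.56257782 0.09748574 0.094     ]
scene [0.58225119 0.16758404 0.        ] [0.61180349 0.18317613 0.046     ]
scene [0.49484447 0.13657544 0.        ] [0.5295443  0.15399368 0.046     ]
scene [ 6.56997624e-01 -5.26815442e-02 -1.11022302e-16] [ 0.68214798 -0.02411764  0.046     ]
side [0.58595314 0.16766544 0.        ] [0.5512783  0.20997482 0.046     ]
side [0.50123759 0.1400178  0.        ] [0.47246255 0.18425263 0.046     ]
side [ 0.60856829 -0.09294055  0.        ] [ 0.57231848 -0.03248193  0.046     ]
scene [ 0.53544396 -0.06454312  0.        ] [ 0.56775282 -0.03528066  0.046     ]
```

```bash
python3 - <<'E'
from h import *
sc=lambda a,b:(230+a/6.6,165+b/6.6); si=lambda a,b:(205+a/6,185+b/6)
M=[('scene',sc(563,495),(.045,.1175,0)),('scene',sc(635,335),(-.045,.1175,0.004)),('scene',sc(60,290),(.045,-.1175,0)),('side',si(145,462),(.045,.1175,0)),('side',si(350,495),(-.045,.1175,0)),('side',si(417,157),(-.033,-.075,.046)),('scene',sc(236,136),(-.033,-.075,.046)),('scene',sc(483,221),(0,.052,.094)),('side',si(277,213),(0,.052,.094))]
f=lambda p:np.concatenate([proj(C(p,q),n)[0]-o for n,o,q in M])
r=least_squares(f,[.58,.055,.325]);print(r.x,r.fun.round(1))
p=r.x;print('knob',C(p,[0,-.075,.076]),'cap',C(p,[0,.052,.081]))
for a,b in [((sc(165,97)),(sc(195,122))) ]:
    A,B=ray(a,'scene',.088),ray(b,'scene',.088);d=A-B;print(A,B,np.arctan2(d[1],d[0]))
a,b=si(372,52),si(350,72);A,B=ray(a,'side',.088),ray(b,'side',.088);d=A-B;print(A,B,np.arctan2(d[1],d[0]))
s=monitor.sense();print(R.from_rotvec(s['orientation']).as_matrix().round(3))
E
```

```text
[0.57897503 0.04453215 0.3204324 ] [ 0.2  1.1  0.8  1.  -0.5  0.3 -0.2  0.7  0.3  0.7  1.1 -0.7 -1.3  0.3
 -0.1 -0.4  0.8 -0.7]
knob [[ 0.60259831 -0.0266503   0.076     ]] cap [[0.56259623 0.09388531 0.081     ]]
[ 0.60278151 -0.04468245  0.088     ] [ 0.60387427 -0.02582049  0.088     ] -1.6286662454636813
[ 0.60364141 -0.04372354  0.088     ] [ 0.60278562 -0.02303172  0.088     ] -1.5294609439062221
[[ 0.94   0.342 -0.001]
 [ 0.342 -0.94   0.001]
 [-0.    -0.001 -1.   ]]
```

Request:
servo_tool([
  {"dx":12,"dy":-10},
  {"dx":36,"dy":-29},
  {"dx":66,"dy":-53},
  {"dx":96,"dy":-76},
  {"dx":126,"dy":-100},
  {"dx":156,"dy":-124},
  {"dx":186,"dy":-148},
  {"dx":216,"dy":-172},
])

```text
validation failed for argument at $.in...
```

Request:
servo_tool([
  {"dx":30,"dy":-24},
  {"dx":60,"dy":-48},
  {"dx":90,"dy":-72},
  {"dx":120,"dy":-96},
  {"dx":150,"dy":-119},
  {"dx":180,"dy":-143},
  {"dx":204,"dy":-162},
  {"dx":220,"dy":-176},
])

```text
validation failed for argument at $.in...
```

Request:
servo_tool([
  {"dx":20,"dy":-16,"dz":5,"spin":-0.12},
  {"dx":45,"dy":-36,"dz":10,"spin":-0.24},
  {"dx":70,"dy":-56,"dz":15,"spin":-0.36},
  {"dx":90,"dy":-72,"dz":20,"spin":-0.48},
  {"dx":110,"dy":-87,"dz":25,"spin":-0.6},
  {"dx":121,"dy":-96,"dz":30,"spin":-0.72},
  {"dx":121,"dy":-96,"dz":35,"spin":-0.84},
  {"dx":121,"dy":-96,"dz":40,"spin":-0.96},
])

```text
t: 0.82
tool_pos: [0.3126, -0.5014, 0.3645]
orientation: [-2.484, -1.923, -0.0]
ft_force: [0.3, -0.4, 0.2]
grip_width: 0.0869
```

Request:
servo_tool([
  {"spin":-0.12},
  {"spin":-0.22},
  {"spin":-0.25},
  {"spin":-0.25},
  {"spin":-0.25},
])

```text
validation failed for argument at $.in...
```

```bash
cat > snap.py <<'E'
import sys
from h import *
s=monitor.sense()
np.save('s.npy',s,allow_pickle=True)
n,name=sys.argv[1:3]
i=cams.snapshot(n)[:,:,::-1]
cv2.imwrite(f"pics/{name}.png",cv2.resize(i,None,fx=1.5,fy=1.5,interpolation=cv2.INTER_CUBIC))
Rm=R.from_rotvec(s['orientation']).as_matrix()
print(s['t'],s['tool_pos'].round(4),'xang',np.arctan2(Rm[1,0],Rm[0,0]).round(4),'yang',np.arctan2(Rm[1,1],Rm[0,1]).round(4),'tilt',Rm[:,2].round(4),s['joints'].round(2),'F',s['ft_force'].round(2),s['moment'].round(3),s['grip_width'])
E
python3 snap.py wrist b1
```

```text
0.8167 [ 0.3126 -0.5014  0.3645] xang 1.3176 yang -0.2532 tilt [ 0.e+00  4.e-04 -1.e+00] [ 1.17  0.39 -0.3   1.77  0.13  1.    0.57] F [ 0.29 -0.42  0.17] [-0.05 -0.03  0.  ] 0.08694573450936721
```

View pics/b1.png

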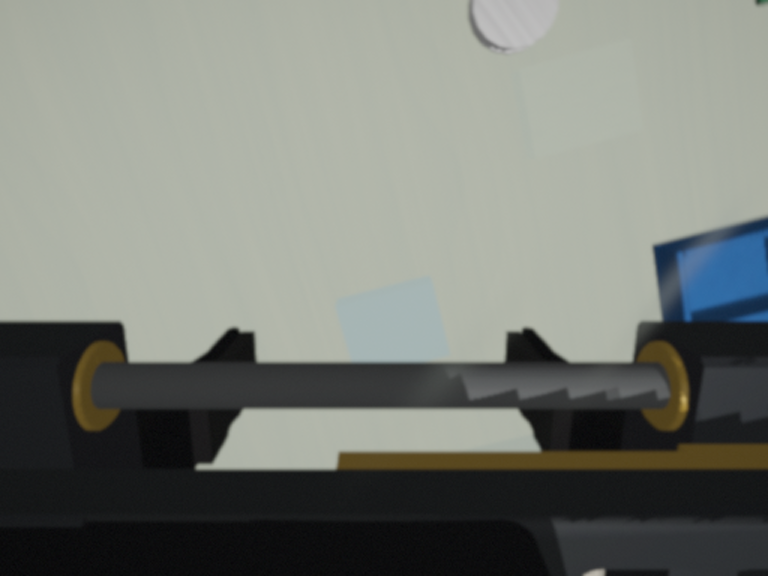

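The wrist picture shows only bare counter and a spool at (512,10). Rows need all four keys, so three of the calls were refused. I'll redo the transit one call at a time.

Request:
servo_tool([
  {"dx":20,"dy":6,"dz":0,"spin":-0.03},
  {"dx":50,"dy":15,"dz":0,"spin":-0.06},
  {"dx":85,"dy":26,"dz":0,"spin":-0.09},
  {"dx":120,"dy":37,"dz":0,"spin":-0.12},
  {"dx":155,"dy":47,"dz":0,"spin":-0.15},
  {"dx":190,"dy":58,"dz":0,"spin":-0.18},
  {"dx":225,"dy":69,"dz":0,"spin":-0.21},
  {"dx":260,"dy":79,"dz":0,"spin":-0.25},
])

```text
t: 1.53
tool_pos: [0.456, -0.2702, 0.3651]
orientation: [2.236, 2.206, 0.0]
ft_force: [0.7, 0.1, 0.0]
grip_width: 0.0871
```

Request:
servo_tool([
  {"dx":32,"dy":19,"dz":0,"spin":0},
  {"dx":64,"dy":39,"dz":0,"spin":0},
  {"dx":98,"dy":59,"dz":0,"spin":0},
  {"dx":132,"dy":80,"dz":0,"spin":0},
  {"dx":166,"dy":100,"dz":0,"spin":0},
  {"dx":200,"dy":121,"dz":0,"spin":0},
  {"dx":228,"dy":138,"dz":0,"spin":0},
  {"dx":243,"dy":147,"dz":0,"spin":0},
])

```text
t: 2.2
tool_pos: [0.6065, -0.0256, 0.3651]
orientation: [-2.231, -2.21, -0.005]
ft_force: [-0.9, -0.0, -0.4]
grip_width: 0.0869
```

Request:
servo_tool([
  {"dx":0,"dy":0,"dz":0,"spin":0},
  {"dx":0,"dy":0,"dz":0,"spin":0},
])

```text
t: 2.37
tool_pos: [0.6053, -0.0295, 0.3646]
orientation: [-2.234, -2.209, 0.0]
ft_force: [-0.1, -0.5, -0.1]
grip_width: 0.0868
```

```bash
python3 snap.py wrist b2
```

```text
2.3667 [ 0.6053 -0.0295  0.3646] xang 1.5595 yang -0.0113 tilt [-6.e-04  1.e-04 -1.e+00] [ 0.37  0.45 -0.52  1.73  0.25  1.04 -0.25] F [-0.11 -0.49 -0.08] [-0.062 -0.068 -0.02 ] 0.08684805615478498
```

View pics/b2.png

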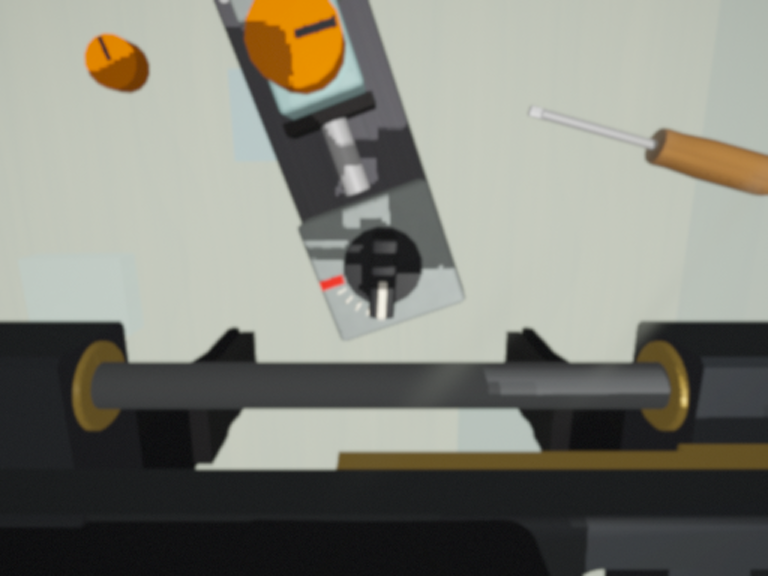

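```bash
python3 - <<'E'
import cv2
i=cv2.imread("pics/b2.png"); cv2.imwrite("pics/b2c.png",cv2.resize(i[200:350,290:475],None,fx=4,fy=4,interpolation=cv2.INTER_CUBIC))
cv2.imwrite("pics/b2d.png",cv2.resize(i[0:150,200:400],None,fx=4,fy=4,interpolation=cv2.INTER_CUBIC))
E
```

```text
(no output)
```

View pics/b2c.png

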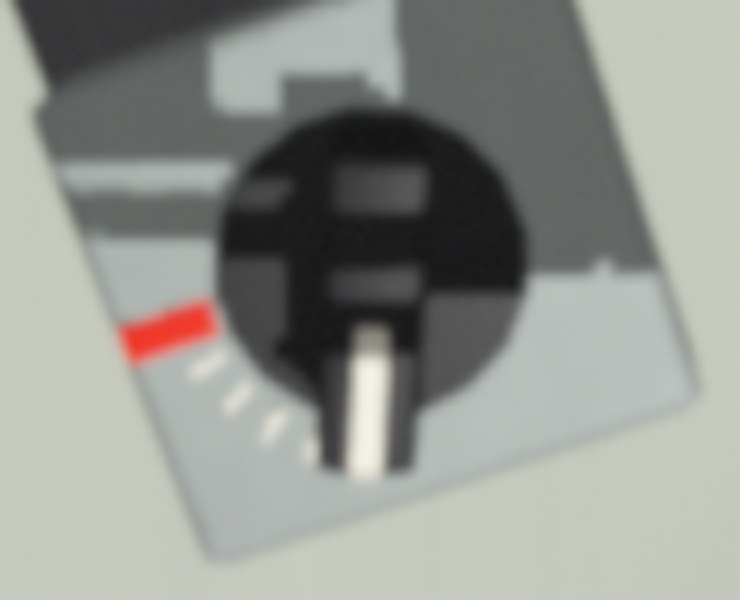

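View pics/b2d.png

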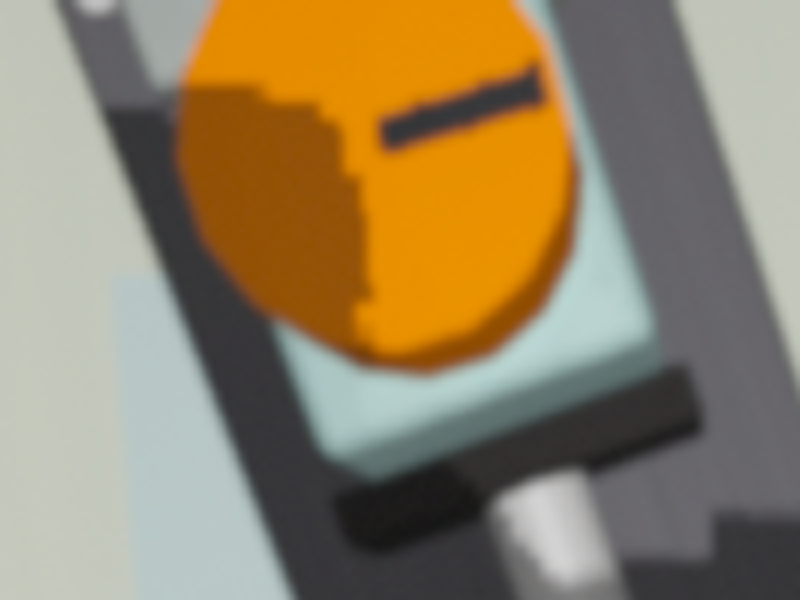

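```bash
cat > m.py <<'E'
from h import *
s=np.load('s.npy',allow_pickle=True).item()
c=lambda a,b,z:ray(((290+a/4)/1.5,(200+b/4)/1.5),'wrist',z,s)
d=lambda a,b,z:ray(((200+a/4)/1.5,(b/4)/1.5),'wrist',z,s)
print('disc',c(372,260,.054),'red',c(168,330,.046))
print('corners',c(215,562,.046),c(700,398,.046),c(38,112,.046))
A,B=c(372,328,.088),c(366,480,.088);v=B-A;print('ptr',A,B,np.arctan2(v[1],v[0]))
A,B=d(387,134,.094),d(541,86,.094);v=B-A;print('stripe',A,B,np.arctan2(v[1],v[0]))
red=c(168,330,.046)-c(372,260,.054);print(np.hypot(*red[:2]),np.arctan2(red[1],red[0]))
a,b,e=c(215,562,.046),c(700,398,.046),c(38,112,.046)
print('yaw',np.arctan2(*(b-a)[[1,0]]),np.arctan2(*(e-a)[[1,0]])-np.pi/2, np.linalg.norm(b-a),np.linalg.norm(e-a),'centre',(b+e)/2)
E
python3 m.py
```

```text
disc [ 0.60762064 -0.02541003  0.054     ] red [ 0.57585658 -0.03781037  0.046     ]
corners [ 0.58207074 -0.07607768  0.046     ] [ 0.65882048 -0.04962913  0.046     ] [ 0.55735862 -0.00370563  0.046     ]
ptr [ 0.60743451 -0.02768923  0.088     ] [ 0.6064242  -0.04895302  0.088     ] -1.6182736888051792
stripe [0.56852811 0.09263788 0.094     ] [0.58653713 0.0974971  0.094     ] 0.2635453079102798
0.034098729956636056 -2.7693990422929837
yaw 0.33186294824122714 0.32904612688865154 0.08117910700629086 0.07647485367990385 centre [ 0.60808955 -0.02666738  0.046     ]
```

The knob's disc is at picture (383,265), almost exactly midway between the fingers at column 381. The wrist camera puts the knob at x=0.6076 and the fixed cameras at 0.6026. The finger midline shows the wrist offset is about 2 mm out, so I take roughly 0.605. The knob stands at about 0.2 rad and the cap stripe at 0.26 to 0.29 rad in world. I'll go down partway and look again.

Request:
servo_tool([
  {"dx":1,"dy":0,"dz":15,"spin":0.01},
  {"dx":2,"dy":0,"dz":35,"spin":0.02},
  {"dx":3,"dy":0,"dz":55,"spin":0.03},
  {"dx":3,"dy":0,"dz":70,"spin":0.03},
  {"dx":3,"dy":0,"dz":76,"spin":0.03},
  {"dx":3,"dy":0,"dz":76,"spin":0.03},
  {"dx":3,"dy":0,"dz":76,"spin":0.03},
])

```text
t: 3.0
tool_pos: [0.6052, -0.029, 0.2892]
orientation: [2.269, 2.171, -0.0]
ft_force: [0.5, 0.0, 0.4]
grip_width: 0.0866
```

```bash
python3 snap.py wrist b3; python3 snap.py scene b3s;python3 snap.py side b3d; python3 -c "
import cv2
i=cv2.imread('pics/b3s.png')[225:345,330:500];j=cv2.imread('pics/b3d.png')[240:380,320:480]
cv2.imwrite('pics/b3x.png',cv2.hconcat([cv2.resize(i,(400,282)),cv2.resize(j,(322,282))]))"
```

```text
3.0 [ 0.6052 -0.029   0.2892] xang 1.5267 yang -0.0441 tilt [ 3.e-04 -6.e-04 -1.e+00] [ 0.33  0.53 -0.48  1.79  0.3   0.9  -0.33] F [0.49 0.01 0.4 ] [-0.021 -0.055  0.021] 0.08662580769983265
3.05 [ 0.6055 -0.0287  0.2898] xang 1.5271 yang -0.0437 tilt [ 1.6e-03 -4.0e-04 -1.0e+00] [ 0.33  0.53 -0.48  1.79  0.3   0.9  -0.33] F [-0.23  0.57  0.12] [-0.001 -0.043  0.055] 0.08689336182155445
3.1 [ 0.6056 -0.0284  0.29  ] xang 1.5275 yang -0.0433 tilt [ 2.2e-03 -3.0e-04 -1.0e+00] [ 0.33  0.52 -0.48  1.79  0.3   0.9  -0.33] F [-0.34 -0.54 -0.26] [-0.041 -0.069  0.004] 0.08735160415832462
```

View pics/b3.png

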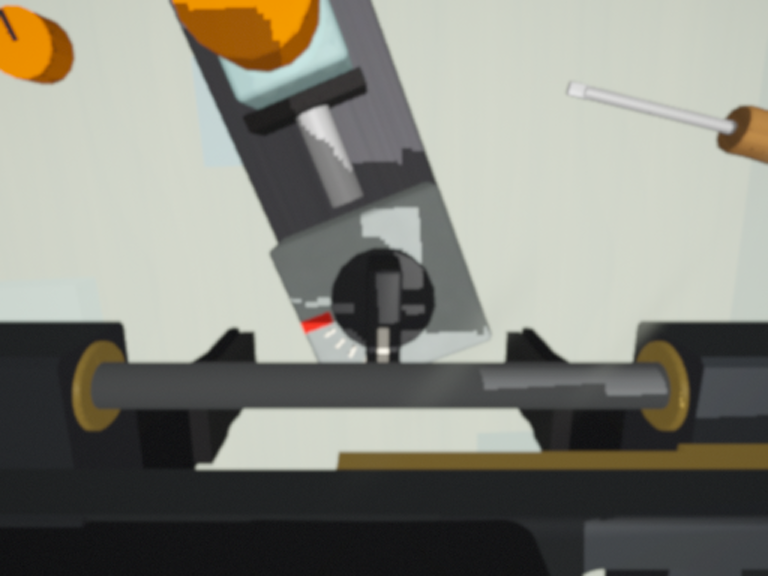

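View pics/b3x.png

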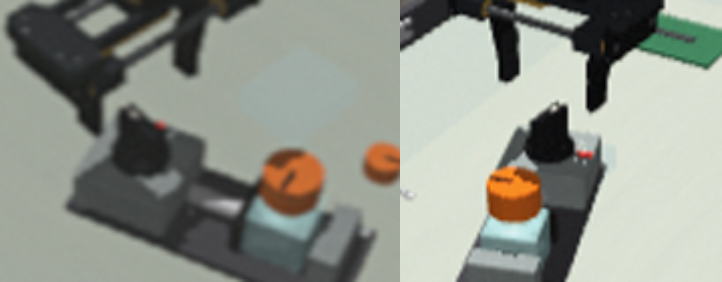

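```bash
python3 - <<'E'
from h import *
s=monitor.sense(); s['tool_pos']=np.array([.6052,-.029,.2892]);s['orientation']=[2.269,2.171,0]
for p,z in [((383,300),.054),((383,271),.088),((383,361),.088)]: print(ray((p[0]/1.5,p[1]/1.5),'wrist',z,s))
a=[ray((x/1.5,y/1.5),'wrist',.046,s) for x,y in [(272,253),(434,182),(490,335)]];print(a)
E
```

```text
[ 0.60769667 -0.02584726  0.054     ]
[ 0.60835514 -0.00501026  0.088     ]
[ 0.60683815 -0.04114565  0.088     ]
[array([ 0.5578436, -0.0035714,  0.046    ]), array([0.63244248, 0.02502392, 0.046     ]), array([ 0.65794915, -0.04765364,  0.046     ])]
```

Request:
servo_tool([
  {"dx":1,"dy":0,"dz":12,"spin":0},
  {"dx":2,"dy":0,"dz":25,"spin":0},
  {"dx":2,"dy":0,"dz":36,"spin":0},
  {"dx":2,"dy":0,"dz":44,"spin":0},
  {"dx":2,"dy":0,"dz":49,"spin":0},
  {"dx":2,"dy":0,"dz":49,"spin":0},
  {"dx":2,"dy":0,"dz":49,"spin":0},
])

```text
t: 3.73
tool_pos: [0.6053, -0.0258, 0.2393]
orientation: [-2.267, -2.174, 0.001]
ft_force: [0.5, -0.1, 0.7]
grip_width: 0.0873
```

Request:
servo_tool([
  {"dx":0,"dy":0,"dz":0,"spin":0},
  {"dx":0,"dy":0,"dz":0,"spin":0},
  {"dx":0,"dy":0,"dz":0,"spin":0},
  {"dx":0,"dy":0,"dz":0,"spin":0},
  {"dx":0,"dy":0,"dz":0,"spin":0},
  {"dx":0,"dy":0,"dz":0,"spin":0},
  {"dx":0,"dy":0,"dz":0,"spin":0},
  {"dx":0,"dy":0,"dz":0,"spin":0},
], grip=-1)

```text
t: 4.4
tool_pos: [0.6053, -0.0259, 0.2398]
orientation: [2.268, 2.174, -0.0]
ft_force: [0.7, 0.9, -0.1]
grip_width: 0.0415
```

```bash
python3 snap.py wrist b4
```

```text
4.4 [ 0.6053 -0.0259  0.2398] xang 1.5287 yang -0.0421 tilt [ 1.e-04 -1.e-04 -1.e+00] [ 0.31  0.59 -0.46  1.83  0.35  0.81 -0.37] F [ 0.72  0.88 -0.1 ] [ 0.021 -0.085  0.001] 0.0415495284207925
```

View pics/b4.png

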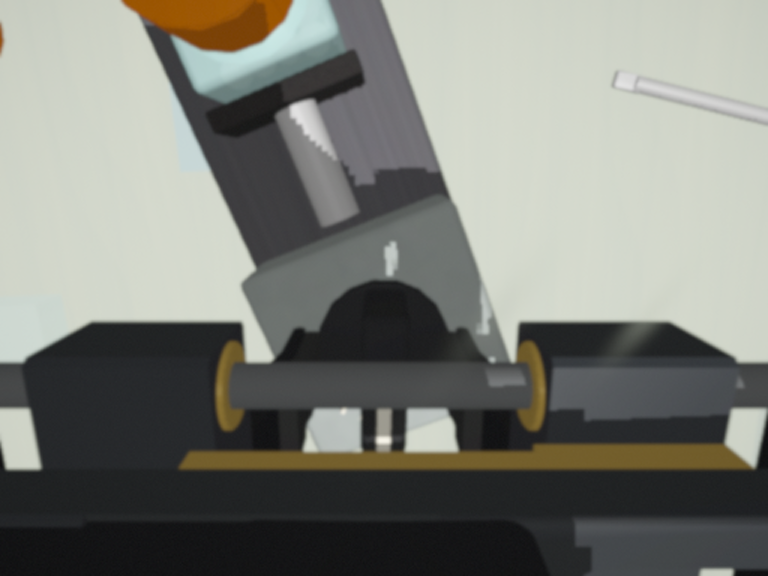

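The knob is centred between the half-closed fingers, with the disc at about (385,300) and the bar between columns 365 and 405. Next I finish closing.

Request:
servo_tool([
  {"dx":0,"dy":0,"dz":0,"spin":0},
  {"dx":0,"dy":0,"dz":0,"spin":0},
  {"dx":0,"dy":0,"dz":0,"spin":0},
  {"dx":0,"dy":0,"dz":0,"spin":0},
  {"dx":0,"dy":0,"dz":0,"spin":0},
  {"dx":0,"dy":0,"dz":0,"spin":0},
  {"dx":0,"dy":0,"dz":0,"spin":0},
  {"dx":0,"dy":0,"dz":0,"spin":0},
])

```text
t: 5.12
tool_pos: [0.606, -0.026, 0.2399]
orientation: [2.267, 2.173, 0.003]
ft_force: [5.7, -0.2, -3.2]
grip_width: 0.0139
```

```bash
python3 snap.py wrist b5
```

```text
5.1167 [ 0.606  -0.026   0.2399] xang 1.5284 yang -0.0424 tilt [ 2.4e-03  3.0e-04 -1.0e+00] [ 0.31  0.59 -0.46  1.83  0.35  0.8  -0.37] F [ 5.75 -0.24 -3.22] [-0.056 -1.232 -0.204] 0.013911929652971586
```

Request:
servo_tool([
  {"dx":0,"dy":1,"dz":0,"spin":0.05},
  {"dx":0,"dy":1,"dz":0,"spin":0.13},
  {"dx":0,"dy":1,"dz":0,"spin":0.23},
  {"dx":0,"dy":1,"dz":0,"spin":0.33},
  {"dx":0,"dy":1,"dz":0,"spin":0.43},
  {"dx":0,"dy":1,"dz":0,"spin":0.52},
  {"dx":0,"dy":1,"dz":0,"spin":0.6},
  {"dx":0,"dy":1,"dz":0,"spin":0.6},
])

```text
t: 5.83
tool_pos: [0.6057, -0.0254, 0.2399]
orientation: [-2.809, -1.407, 0.003]
ft_force: [-0.7, -0.1, 0.7]
grip_width: 0.014
```

```bash
python3 snap.py wrist b6
```

```text
5.8333 [ 0.6057 -0.0254  0.2399] xang 0.9286 yang -0.6422 tilt [-1.8e-03 -5.0e-04 -1.0e+00] [ 0.2   0.56 -0.31  1.83  0.23  0.78 -0.87] F [-0.67 -0.07  0.74] [-0.015  0.013 -0.126] 0.013952286066988319
```

View pics/b6.png

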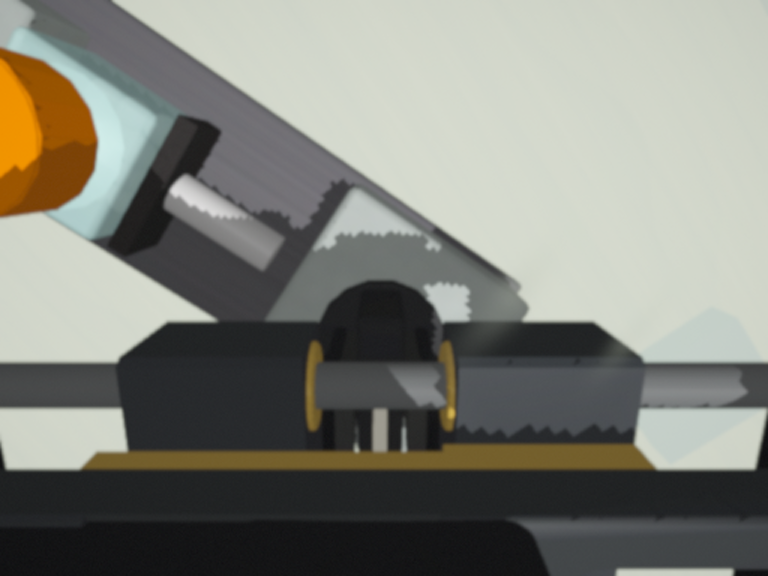

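The pointer stays aligned with the fingers at (380,430), so the knob is turning with the gripper. I'll continue to the mark.

Request:
servo_tool([
  {"dx":0,"dy":0,"dz":0,"spin":0.09},
  {"dx":0,"dy":0,"dz":0,"spin":0.18},
  {"dx":0,"dy":0,"dz":0,"spin":0.27},
  {"dx":0,"dy":0,"dz":0,"spin":0.36},
  {"dx":0,"dy":0,"dz":0,"spin":0.45},
  {"dx":0,"dy":0,"dz":0,"spin":0.53},
  {"dx":0,"dy":0,"dz":0,"spin":0.58},
  {"dx":0,"dy":0,"dz":0,"spin":0.6},
])

```text
t: 6.55
tool_pos: [0.6053, -0.0248, 0.2398]
orientation: [-3.097, -0.518, 0.005]
ft_force: [-3.2, 2.2, 3.4]
grip_width: 0.0139
```

Request:
servo_tool([
  {"dx":0,"dy":0,"dz":0,"spin":0},
  {"dx":0,"dy":0,"dz":0,"spin":0},
])

```text
t: 6.72
tool_pos: [0.6054, -0.0248, 0.2398]
orientation: [-3.097, -0.519, 0.005]
ft_force: [-3.7, 3.4, 4.9]
grip_width: 0.0137
```

```bash
python3 snap.py wrist b7; python3 snap.py side b7d; python3 snap.py scene b7s;python3 -c "
import cv2
j=cv2.imread('pics/b7d.png')[250:430,300:480]
i=cv2.imread('pics/b7s.png')[225:380,330:510]
cv2.imwrite('pics/b7x.png',cv2.hconcat([cv2.resize(j,(400,400)),cv2.resize(i,(400,400))]))"
```

```text
6.7167 [ 0.6054 -0.0248  0.2398] xang 0.3321 yang -1.2387 tilt [-0.0034  0.0012 -1.    ] [ 0.09  0.55 -0.16  1.84  0.12  0.77 -1.37] F [-3.71  3.36  4.92] [0.768 0.992 0.273] 0.013733129508842666
6.7667 [ 0.6054 -0.0248  0.2398] xang 0.3321 yang -1.2387 tilt [-0.0034  0.0012 -1.    ] [ 0.09  0.55 -0.16  1.84  0.12  0.77 -1.37] F [-4.97  2.79  5.99] [0.793 1.05  0.288] 0.013698571396539976
6.8167 [ 0.6054 -0.0249  0.2398] xang 0.332 yang -1.2388 tilt [-0.0034  0.0013 -1.    ] [ 0.09  0.55 -0.16  1.84  0.12  0.77 -1.37] F [-4.15  3.92  4.73] [0.735 1.004 0.221] 0.013914220824910234
```

View pics/b7.png

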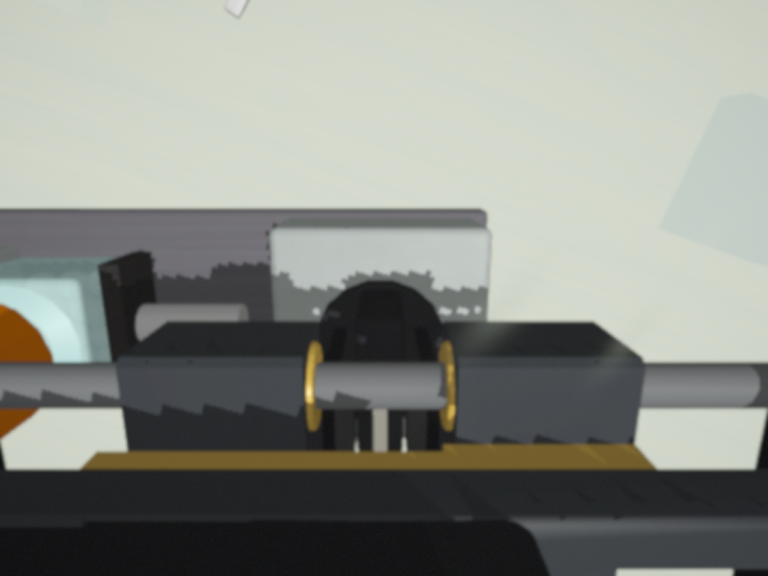

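View pics/b7x.png

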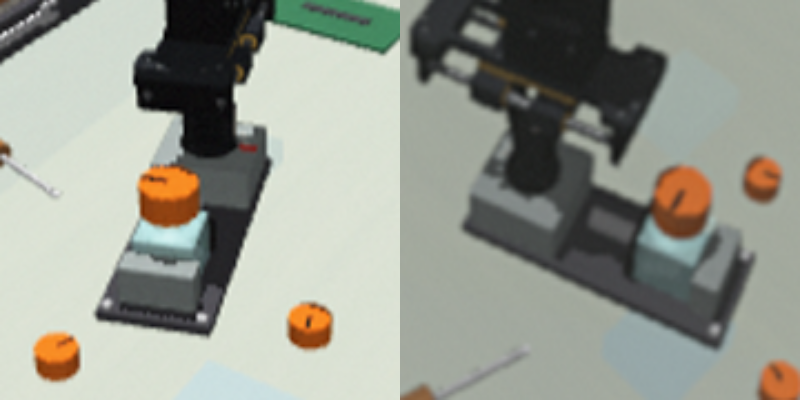

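In the wrist view the housing edge runs level along row 228 with the bar square to it, so the pointer is at the mark (clamp yaw is about 0.332). I'll release and lift.

Request:
servo_tool([
  {"dx":0,"dy":0,"dz":0,"spin":0},
  {"dx":0,"dy":0,"dz":0,"spin":0},
  {"dx":0,"dy":0,"dz":0,"spin":0},
  {"dx":0,"dy":0,"dz":0,"spin":0},
  {"dx":0,"dy":0,"dz":0,"spin":0},
  {"dx":0,"dy":0,"dz":0,"spin":0},
  {"dx":0,"dy":0,"dz":0,"spin":0},
  {"dx":0,"dy":0,"dz":0,"spin":0},
], grip=1)

```text
t: 7.53
tool_pos: [0.6064, -0.026, 0.2397]
orientation: [3.099, 0.514, 0.0]
ft_force: [0.2, -0.0, -0.3]
grip_width: 0.059
```

Request:
servo_tool([
  {"dx":0,"dy":0,"dz":-12,"spin":0},
  {"dx":0,"dy":0,"dz":-35,"spin":0},
  {"dx":0,"dy":0,"dz":-65,"spin":0},
  {"dx":0,"dy":0,"dz":-95,"spin":0},
  {"dx":0,"dy":0,"dz":-120,"spin":0},
  {"dx":0,"dy":0,"dz":-135,"spin":0},
  {"dx":0,"dy":0,"dz":-140,"spin":0},
  {"dx":0,"dy":0,"dz":-140,"spin":0},
])

```text
t: 8.2
tool_pos: [0.6065, -0.0258, 0.3819]
orientation: [3.098, 0.514, 0.006]
ft_force: [0.5, 0.0, -0.3]
grip_width: 0.0871
```

```bash
python3 snap.py wrist b8
```

```text
8.2 [ 0.6065 -0.0258  0.3819] xang 0.3289 yang -1.2419 tilt [ 3.9e-03 -1.0e-04 -1.0e+00] [ 0.1   0.38 -0.17  1.72  0.08  1.04 -1.34] F [ 0.5   0.05 -0.26] [-0.009  0.005 -0.054] 0.08705549664586154
```

View pics/b8.png

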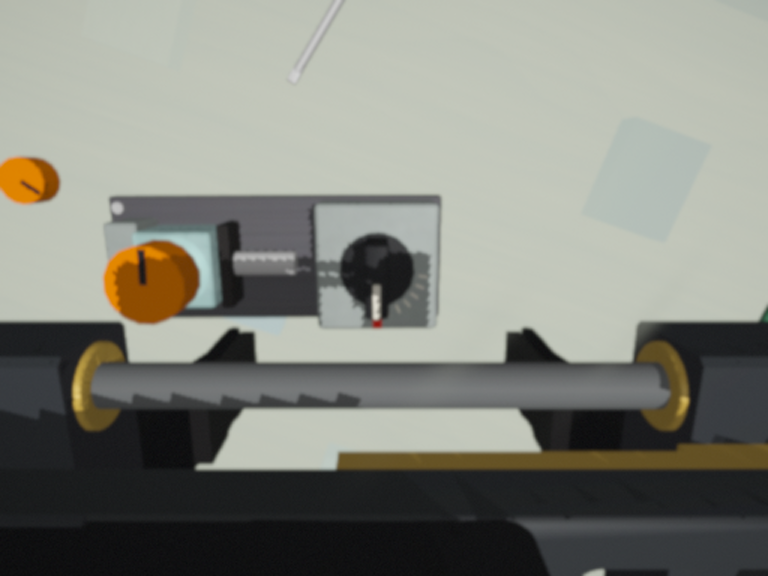

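The white pointer sits on the red mark at (376,320) and the jar is braced between the pad and the fixed jaw. Now I move over the cap, which shows at (150,283).

Request:
servo_tool([
  {"dx":0,"dy":-12,"dz":2,"spin":0},
  {"dx":0,"dy":-34,"dz":5,"spin":0},
  {"dx":0,"dy":-60,"dz":10,"spin":0},
  {"dx":0,"dy":-86,"dz":15,"spin":0},
  {"dx":0,"dy":-110,"dz":20,"spin":0},
  {"dx":0,"dy":-125,"dz":25,"spin":0},
  {"dx":0,"dy":-130,"dz":25,"spin":0},
  {"dx":0,"dy":-130,"dz":25,"spin":0},
])

```text
t: 8.92
tool_pos: [0.5632, 0.0991, 0.3533]
orientation: [-3.098, -0.52, 0.005]
ft_force: [0.9, 0.2, 0.3]
grip_width: 0.0869
```

```bash
python3 snap.py wrist b9;python3 -c "
import cv2
i=cv2.imread('pics/b9.png')[170:350,280:500]
cv2.imwrite('pics/b9c.png',cv2.resize(i,None,fx=3.3,fy=3.3,interpolation=cv2.INTER_CUBIC))"
```

```text
8.9167 [0.5632 0.0991 0.3533] xang 0.3326 yang -1.2382 tilt [-0.0032  0.     -1.    ] [-0.08  0.36 -0.22  1.83  0.09  0.96 -1.57] F [0.93 0.18 0.31] [-0.062  0.018 -0.033] 0.08691025932854811
```

View pics/b9.png

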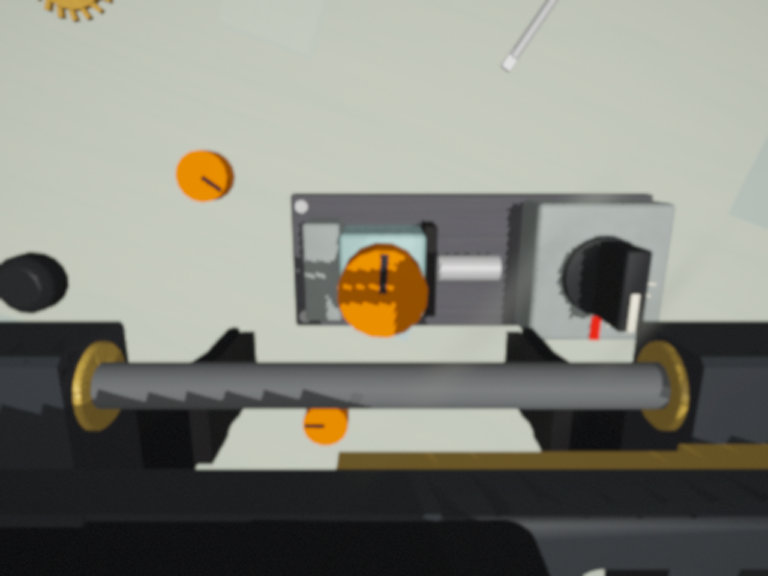

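View pics/b9c.png

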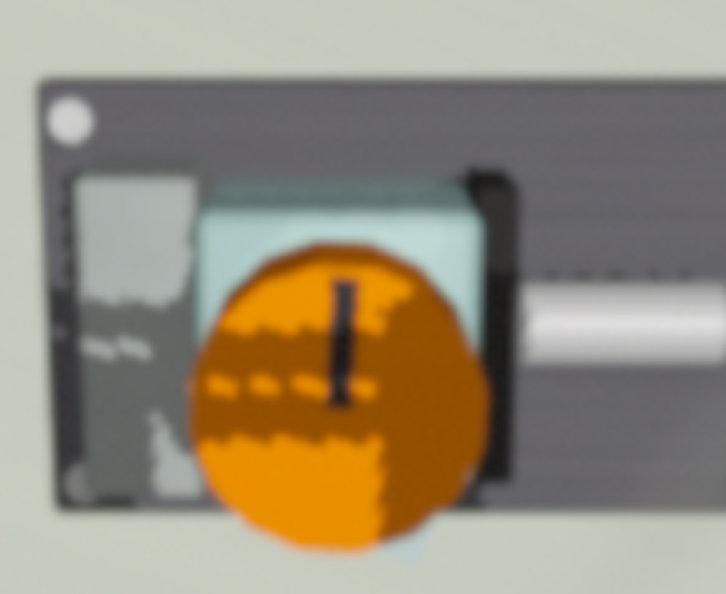

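```bash
python3 - <<'E'
from h import *
s=np.load('s.npy',allow_pickle=True).item()
c=lambda a,b,z:ray(((280+a/3.3)/1.5,(170+b/3.3)/1.5),'wrist',z,s)
T=R.from_rotvec(s['orientation']).as_matrix()
P=c(340,405,.094);print(P,T.T@(P-s['tool_pos']))
Q=c(345,282,.094);v=Q-P;print(np.linalg.norm(v),np.arctan2(v[1],v[0]))
for a in [(190,400),(490,400),(340,548)]: q=c(*a,.094);print(T.T@(q-s['tool_pos']))
E
```

```text
[0.56621634 0.09612538 0.094     ] [0.00265284 0.00406313 0.25930051]
0.018963990186925305 0.29556152186068746
[ 0.00341646 -0.0186772   0.25932222]
[0.00345819 0.02679603 0.25927403]
[-0.02031782  0.0041139   0.25937031]
```

```bash
python3 -c "
import cv2
i=cv2.imread('pics/b9.png')[235:345,330:440]
cv2.imwrite('pics/b9e.png',cv2.resize(i,None,fx=5.4,fy=5.4,interpolation=cv2.INTER_CUBIC))"
```

```text
(no output)
```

View pics/b9e.png

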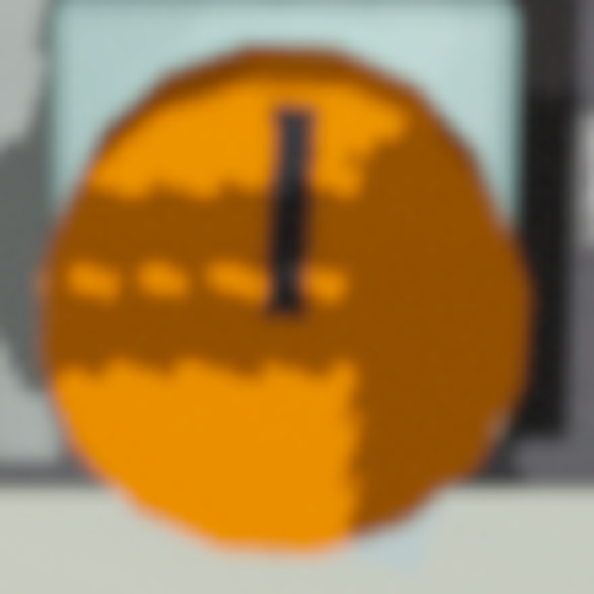

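The cap's flats are square to its stripe: top flat near (290,48), right flat near (530,320). The stripe leans about 0.04 rad clockwise of the tool, so I spin +0.04, correct the offset and descend.

Request:
servo_tool([
  {"dx":1,"dy":1,"dz":10,"spin":0.02},
  {"dx":1,"dy":2,"dz":28,"spin":0.04},
  {"dx":1,"dy":2,"dz":50,"spin":0.04},
  {"dx":1,"dy":2,"dz":58,"spin":0.04},
  {"dx":1,"dy":2,"dz":60,"spin":0.04},
  {"dx":1,"dy":2,"dz":60,"spin":0.04},
  {"dx":1,"dy":2,"dz":60,"spin":0.04},
  {"dx":1,"dy":2,"dz":60,"spin":0.04},
])

```text
t: 9.63
tool_pos: [0.5665, 0.0954, 0.2959]
orientation: [-3.109, -0.451, -0.004]
ft_force: [1.0, 0.6, 0.6]
grip_width: 0.0871
```

```bash
python3 snap.py wrist c1;python3 -c "
import cv2
i=cv2.imread('pics/c1.png')[200:420,200:560]
cv2.imwrite('pics/c1c.png',cv2.resize(i,None,fx=2.2,fy=2.2,interpolation=cv2.INTER_CUBIC))"
```

```text
9.6333 [0.5665 0.0954 0.2959] xang 0.2882 yang -1.2826 tilt [ 2.3e-03  4.0e-04 -1.0e+00] [-0.09  0.43 -0.2   1.88  0.11  0.84 -1.63] F [1.   0.57 0.57] [0.042 0.049 0.03 ] 0.08713751917260251
```

View pics/c1c.png

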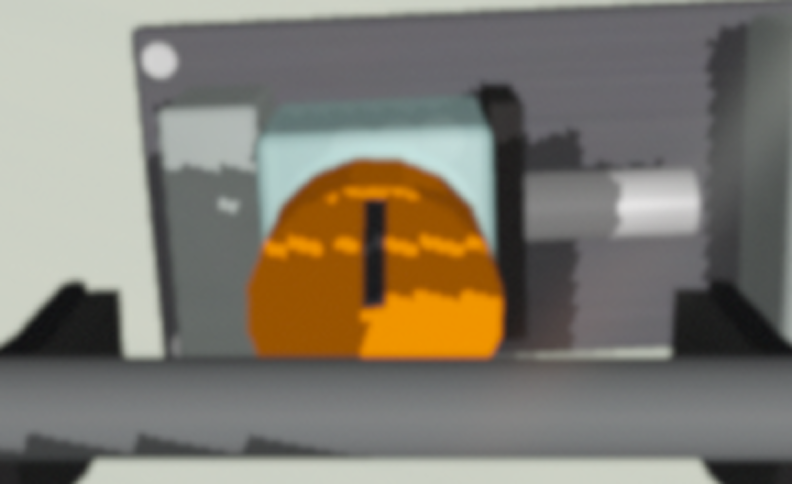

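```bash
python3 - <<'E'
from h import *
s=np.load('s.npy',allow_pickle=True).item()
T=R.from_rotvec(s['orientation']).as_matrix()
for a,b in [(374,305),(376,202)]:
  P=ray(((200+a/2.2)/1.5,(200+b/2.2)/1.5),'wrist',.094,s);print(P,T.T@(P-s['tool_pos']))
s=monitor.sense();print(s['tool_pos'],s['orientation'])
E
```

```text
[0.56603302 0.09665639 0.094     ] [-0.00054449 -0.00135506  0.201864  ]
[0.58422492 0.10160636 0.094     ] [ 0.01830398 -0.00093012  0.20190685]
[0.56638662 0.09552099 0.29585994] [-3.10893232 -0.45152718 -0.00352499]
```

Request:
servo_tool([
  {"dx":-1,"dy":-3,"dz":0,"spin":0},
  {"dx":-1,"dy":-3,"dz":10,"spin":0},
  {"dx":-1,"dy":-3,"dz":24,"spin":0},
  {"dx":-1,"dy":-3,"dz":38,"spin":0},
  {"dx":-1,"dy":-3,"dz":47,"spin":0},
  {"dx":-1,"dy":-3,"dz":49,"spin":0},
  {"dx":-1,"dy":-3,"dz":49,"spin":0},
  {"dx":-1,"dy":-3,"dz":49,"spin":0},
])

```text
t: 10.35
tool_pos: [0.5643, 0.0983, 0.246]
orientation: [-3.109, -0.452, -0.001]
ft_force: [0.2, -0.1, -0.8]
grip_width: 0.0871
```

Request:
servo_tool([
  {"dx":0,"dy":0,"dz":0,"spin":0},
  {"dx":0,"dy":0,"dz":0,"spin":0},
  {"dx":0,"dy":0,"dz":0,"spin":0},
  {"dx":0,"dy":0,"dz":0,"spin":0},
  {"dx":0,"dy":0,"dz":0,"spin":0},
  {"dx":0,"dy":0,"dz":0,"spin":0},
  {"dx":0,"dy":0,"dz":0,"spin":0},
], grip=-0.1)

```text
t: 10.93
tool_pos: [0.5641, 0.0981, 0.2458]
orientation: [3.109, 0.452, 0.0]
ft_force: [0.0, 0.1, 0.3]
grip_width: 0.048
```

```bash
python3 snap.py wrist c2
```

```text
10.9333 [0.5641 0.0981 0.2458] xang 0.2888 yang -1.282 tilt [ 1.e-04 -0.e+00 -1.e+00] [-0.1   0.5  -0.19  1.92  0.13  0.74 -1.65] F [0.05 0.1  0.29] [ 0.023  0.012 -0.033] 0.04796834331885488
```

View pics/c2.png

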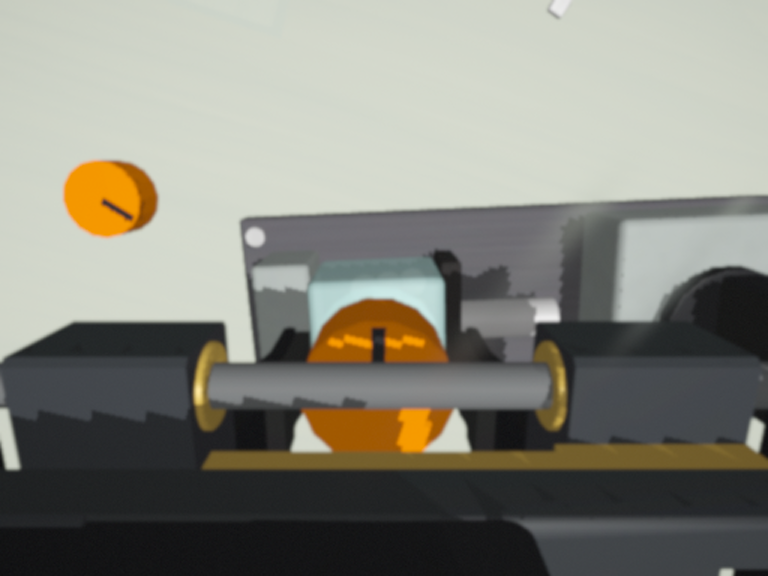

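The cap sits centred between fingers open 48 mm (column 378 against 381) with no contact force. Closing.

Request:
servo_tool([
  {"dx":0,"dy":0,"dz":0,"spin":0},
  {"dx":0,"dy":0,"dz":0,"spin":0},
  {"dx":0,"dy":0,"dz":0,"spin":0},
  {"dx":0,"dy":0,"dz":0,"spin":0},
], grip=-1)

```text
t: 11.32
tool_pos: [0.564, 0.0986, 0.2458]
orientation: [-3.108, -0.453, 0.0]
ft_force: [-1.7, 2.6, 1.1]
grip_width: 0.0447
```

```bash
python3 snap.py wrist c3
```

```text
11.3167 [0.564  0.0986 0.2458] xang 0.2892 yang -1.2816 tilt [-2.e-04  5.e-04 -1.e+00] [-0.1   0.5  -0.19  1.92  0.13  0.74 -1.65] F [-1.69  2.65  1.08] [ 0.565  0.327 -0.038] 0.0446805689987514
```

Request:
servo_tool([
  {"dx":0,"dy":-0.5,"dz":0,"spin":-0.04},
  {"dx":0,"dy":-0.5,"dz":0,"spin":-0.1},
  {"dx":0,"dy":-0.5,"dz":0,"spin":-0.18},
  {"dx":0,"dy":-0.5,"dz":0,"spin":-0.26},
  {"dx":0,"dy":-0.5,"dz":0,"spin":-0.34},
  {"dx":0,"dy":-0.5,"dz":0,"spin":-0.4},
])

```text
t: 11.87
tool_pos: [0.5647, 0.0979, 0.2464]
orientation: [2.954, 1.064, 0.003]
ft_force: [-0.6, -0.9, 4.1]
grip_width: 0.0449
```

```bash
python3 snap.py wrist c4
```

```text
11.8667 [0.5647 0.0979 0.2464] xang 0.6917 yang -0.8791 tilt [ 2.1e-03 -7.0e-04 -1.0e+00] [-0.02  0.51 -0.29  1.91  0.21  0.75 -1.31] F [-0.62 -0.92  4.15] [-0.013  0.017 -0.053] 0.04492879003768424
```

View pics/c4.png

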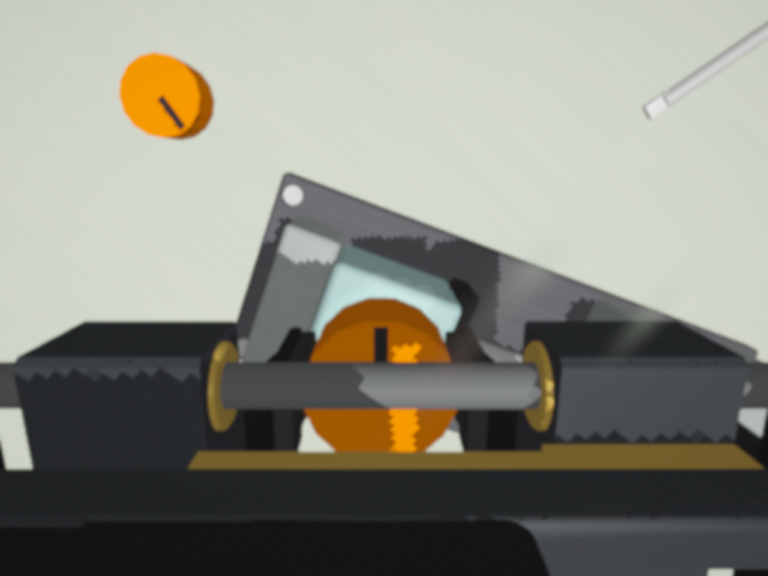

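The stripe stays aligned with the tool at (381,345) while the jar stays square in the jaws, so the cap is turning in the fingers. Continuing.

Request:
servo_tool([
  {"dx":0,"dy":0,"dz":0,"spin":-0.08},
  {"dx":0,"dy":0,"dz":0,"spin":-0.16},
  {"dx":0,"dy":0,"dz":0,"spin":-0.24},
  {"dx":0,"dy":0,"dz":0,"spin":-0.32},
  {"dx":0,"dy":0,"dz":0,"spin":-0.4},
  {"dx":0,"dy":0,"dz":0,"spin":-0.47},
  {"dx":0,"dy":0,"dz":0,"spin":-0.52},
  {"dx":0,"dy":0,"dz":0,"spin":-0.55},
])

```text
t: 12.58
tool_pos: [0.5651, 0.0984, 0.247]
orientation: [2.556, 1.823, 0.005]
ft_force: [0.2, 0.3, 6.8]
grip_width: 0.0445
```

Request:
servo_tool([
  {"dx":0,"dy":0,"dz":0,"spin":-0.08},
  {"dx":0,"dy":0,"dz":0,"spin":-0.16},
  {"dx":0,"dy":0,"dz":0,"spin":-0.24},
  {"dx":0,"dy":0,"dz":0,"spin":-0.32},
  {"dx":0,"dy":0,"dz":0,"spin":-0.4},
  {"dx":0,"dy":0,"dz":0,"spin":-0.47},
  {"dx":0,"dy":0,"dz":0,"spin":-0.53},
  {"dx":0,"dy":0,"dz":0,"spin":-0.55},
])

```text
t: 13.25
tool_pos: [0.5651, 0.0986, 0.247]
orientation: [1.964, 2.448, 0.004]
ft_force: [0.1, 1.0, 7.7]
grip_width: 0.0442
```

```bash
python3 snap.py wrist c5
```

```text
13.25 [0.5651 0.0986 0.247 ] xang 1.7893 yang 0.2185 tilt [ 3.6e-03  6.0e-04 -1.0e+00] [ 0.18  0.56 -0.57  1.9   0.41  0.8  -0.39] F [0.1  1.01 7.74] [ 0.118 -0.067 -0.025] 0.044232686902766834
```

View pics/c5.png

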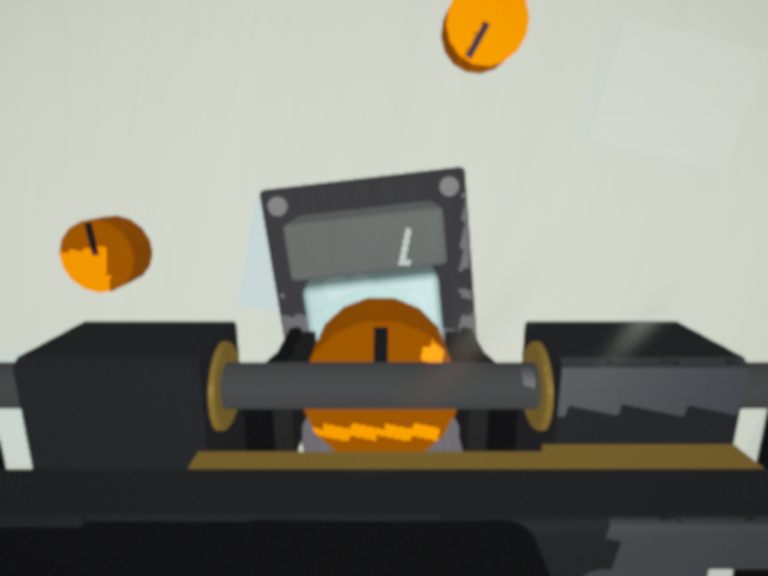

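The cap x is now about 1.46 rad past the jar's x, in the middle of the free window, and the jar is still square. I'll lift a little and check the force.

Request:
servo_tool([
  {"dx":0,"dy":0,"dz":-1,"spin":0},
  {"dx":0,"dy":0,"dz":-3,"spin":0},
  {"dx":0,"dy":0,"dz":-5,"spin":0},
  {"dx":0,"dy":0,"dz":-5,"spin":0},
])

```text
t: 13.63
tool_pos: [0.5639, 0.0982, 0.2507]
orientation: [1.967, 2.449, -0.001]
ft_force: [-0.5, 1.0, 0.5]
grip_width: 0.0445
```

```bash
python3 snap.py side c6;python3 -c "
import cv2
i=cv2.imread('pics/c6.png')[250:430,290:500]
cv2.imwrite('pics/c6c.png',cv2.resize(i,None,fx=3.3,fy=3.3,interpolation=cv2.INTER_CUBIC))"
```

```text
13.6333 [0.5639 0.0982 0.2507] xang 1.788 yang 0.2172 tilt [-1.e-04 -6.e-04 -1.e+00] [ 0.18  0.55 -0.57  1.9   0.4   0.81 -0.38] F [-0.53  1.04  0.51] [-0.029 -0.106  0.055] 0.0444783524613818
```

View pics/c6c.png

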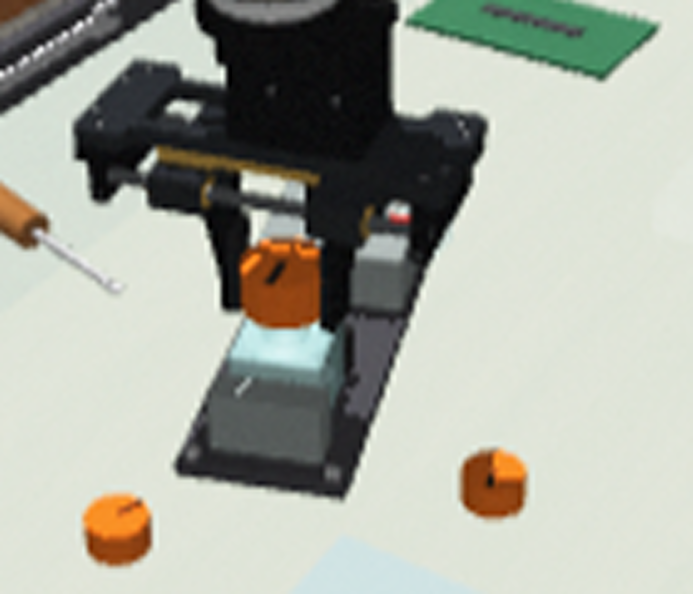

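The upward force dropped to about 0.5 N, so the thread has let go and the jar stayed down. I'll lift the rest of the way.

Request:
servo_tool([
  {"dx":0,"dy":0,"dz":-3,"spin":0},
  {"dx":0,"dy":0,"dz":-9,"spin":0},
  {"dx":0,"dy":0,"dz":-17,"spin":0},
  {"dx":0,"dy":0,"dz":-26,"spin":0},
  {"dx":0,"dy":0,"dz":-34,"spin":0},
  {"dx":0,"dy":0,"dz":-40,"spin":0},
  {"dx":0,"dy":0,"dz":-43,"spin":0},
  {"dx":0,"dy":0,"dz":-43,"spin":0},
])

```text
t: 14.35
tool_pos: [0.5642, 0.0987, 0.2949]
orientation: [1.966, 2.449, 0.002]
ft_force: [-0.4, 0.6, -0.2]
grip_width: 0.0445
```

Request:
servo_tool([
  {"dx":0,"dy":0,"dz":0,"spin":0},
  {"dx":0,"dy":0,"dz":0,"spin":0},
  {"dx":0,"dy":0,"dz":0,"spin":0},
  {"dx":0,"dy":0,"dz":0,"spin":0},
])

```text
t: 14.68
tool_pos: [0.5638, 0.0986, 0.2933]
orientation: [-1.966, -2.45, 0.001]
ft_force: [0.7, -0.1, -0.4]
grip_width: 0.0446
```

```bash
python3 snap.py side c7;python3 snap.py scene c7s;python3 -c "
import cv2
i=cv2.imread('pics/c7.png')[230:430,280:490];j=cv2.imread('pics/c7s.png')[200:400,330:540]
cv2.imwrite('pics/c7c.png',cv2.resize(cv2.hconcat([i,j]),None,fx=1.9,fy=1.9,interpolation=cv2.INTER_CUBIC))"
```

```text
14.6833 [0.5638 0.0986 0.2933] xang 1.7889 yang 0.2181 tilt [-8.e-04 -2.e-04 -1.e+00] [ 0.21  0.5  -0.6   1.87  0.35  0.89 -0.35] F [ 0.75 -0.05 -0.38] [ 0.002 -0.124 -0.003] 0.04459352513128701
14.7333 [0.5639 0.0986 0.2934] xang 1.7888 yang 0.218 tilt [-7.e-04 -1.e-04 -1.e+00] [ 0.21  0.5  -0.6   1.87  0.35  0.89 -0.35] F [-0.27  0.02 -0.32] [-0.011 -0.092 -0.045] 0.044567646708499206
```

View pics/c7c.png

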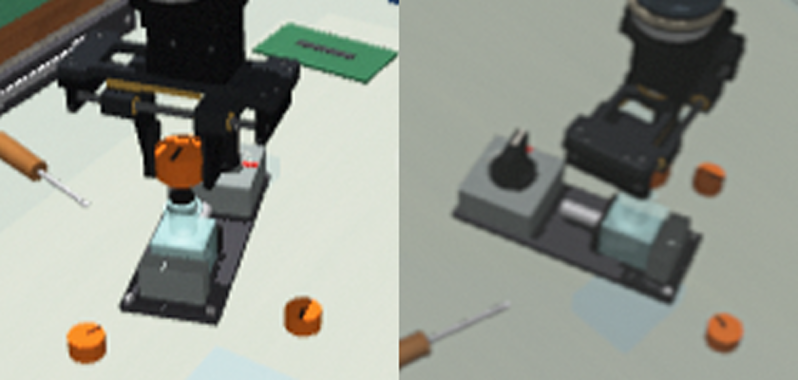

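```bash
python3 - <<'E'
from h import *
p=[.606-.0243,-.0257+.0710,.332]
k=1.5
def cr(P): return ((proj(P,'scene')[0]*k-[330,200])*1.9+[399,0]).round(),((proj(P,'side')[0]*k-[280,230])*1.9).round()
print('ptr tip',cr(C(p,[-.022,-.075,.088])),'axis top',cr(C(p,[0,-.075,.088])),'red',cr(C(p,[-.033,-.075,.046])))
print('neck top',cr(C(p,[0,.055,.086])),'shoulder',cr(C(p,[0,.055,.054])),'cap low',cr(C(p,[0,.055,.1155])))
i=cv2.imread('pics/c7.png');cv2.imwrite('pics/c7e.png',cv2.resize(i[290:360,340:420],None,fx=7,fy=7,interpolation=cv2.INTER_CUBIC))
i=cv2.imread('pics/c7s.png');cv2.imwrite('pics/c7f.png',cv2.resize(i[255:335,350:440],None,fx=7,fy=7,interpolation=cv2.INTER_CUBIC))
E
```

```text
ptr tip (array([520., 130.]), array([239., 125.])) axis top (array([510., 144.]), array([217., 122.])) red (array([524., 152.]), array([250., 162.]))
neck top (array([637., 193.]), array([183., 198.])) shoulder (array([633., 215.]), array([184., 228.])) cap low (array([641., 171.]), array([182., 171.]))
```

View pics/c7e.png

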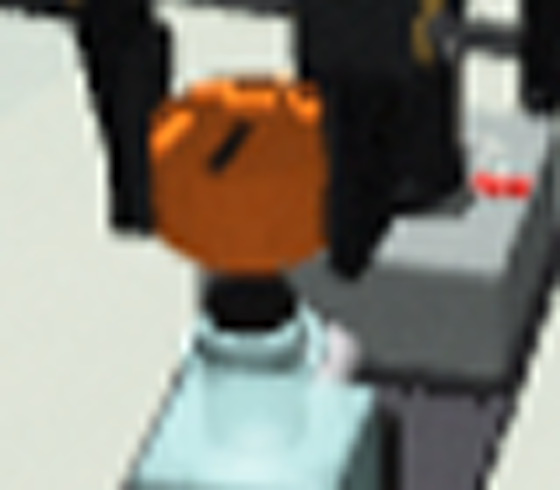

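View pics/c7f.png

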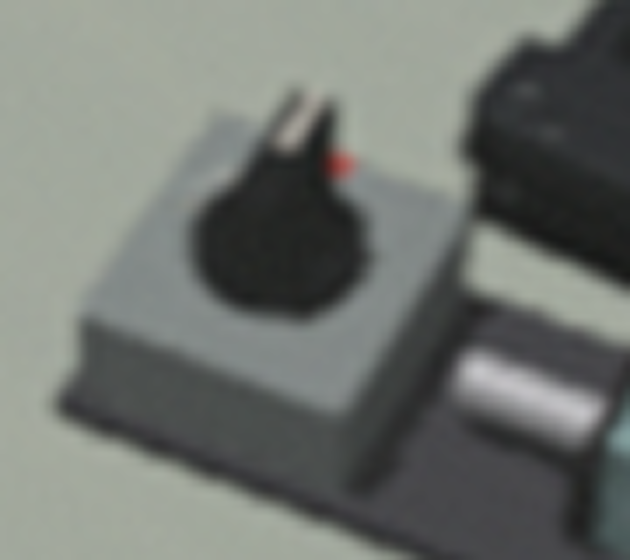

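The projections agree with the pictures. The dark ellipse at (250,300) in the crop is the open neck mouth, the cap's lower edge is about 3 cm above it, and the pointer is at the mark. Handing in.

```bash
python3 -c "
from rig import hand_in
print(hand_in())"
```

```text
the job is handed in; nothing more can be done
None
```

The job is handed in at about 14.7 s of the 51 s allowed. The jar is clamped, and the arm is still holding the unscrewed cap above it.

- **Knob:** I turned it 1.20 rad clockwise, from about 0.2 to about 1.40. After letting go, the wrist picture showed the white pointer on the red mark and the jar braced between the pad and the fixed jaw.
- **Unscrewing:** I turned the cap 1.5 rad anticlockwise, to about 1.46 rad past the jar's x. The jar stayed square in the jaws. The liner's push of about 8 N dropped to near zero on the first 4 mm of lift, so the thread had let go.
- **Holding:** I lifted the cap about 48 mm. Its lower edge is now roughly 3 cm above the neck's rim, tilted less than 0.001 rad, with the grip at 44.6 mm. In the last side and scene pictures the jar is still in place and the parts in view look undisturbed.

**What disagreed:** the wrist camera and the fixed cameras differed by about 5 mm on the knob's position. I settled that by centring the fingers and by the contact forces. Three of my first move calls were refused because rows were missing keys, and I redid the moves.

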